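Plug-gauge two bush cartridges and reject the tight one

TASK

Take the plug gauge from its rest and, holding it, try it in the blue-banded bush cartridge first and then in the yellow-banded one, each time lowering it until it is fully home on its collar or stops on its own; never force it. Finish with the gauge standing fully home in the cartridge it passes, left where it is in its nest, and the other cartridge set upright on the floor of the red reject box; leave the oil bottle, the brass weight and the green specimen alone.

Things in the scene. Friction and masses are not known exactly. Their poses are not given: they have to be found in the camera images.
- gauge_grip (a point): Centre of the plug gauge's handle (grip here). The gauge stands upright in its rest: green round handle 18 mm in diameter, 47 mm long; under it a dark collar 30 mm in diameter, 5 mm thick; then a steel plug 14 mm in diameter, 35 mm long, its nose tapered to 12 mm. This point lies 63.5 mm above the tip, 23.5 mm above the collar's upper face; z runs up along the gauge. About 0.12 kg.
- cart_blue_mid (a point): Centre (half-way up) of the blue-banded bush cartridge: an aluminium cylinder 44 mm in diameter, 40 mm high, 0.22 kg, with a blue band and a blue ring on top, upright in a nest of the fixture (underside 22 mm over the desk). z is its axis. In its top, a round opening 22 mm wide; under its 4 mm rim lies the hidden bush.
- cart_yellow_mid (a point): Centre (half-way up) of the yellow-banded bush cartridge: an aluminium cylinder 44 mm in diameter, 40 mm high, 0.22 kg, with a yellow band and a yellow ring on top, upright in a nest of the fixture (underside 22 mm over the desk). z is its axis. In its top, a round opening 22 mm wide; under its 4 mm rim lies the hidden bush.
- fixture: Fixed grey base plate 72 x 200 x 10 mm that carries two round nest tables at 55 mm either side of its centre along its y, each with a dark rim ring (50 mm inside, 58 mm outside, top 30 mm over the desk; a cartridge is lifted straight up out of it by 10 mm or more). Origin under its centre, on the desk.
- gauge_rest: Fixed wooden block 50 x 50 x 44 mm (foot 66 x 66 x 6 mm) with the hole in which the gauge stands. Origin under its centre at the desk top.
- reject_box: Fixed red open box, 104 x 104 x 22 mm outside, walls and floor 4 mm thick. Origin under its centre at the desk top. A cartridge standing in it has its centre 24 mm over the desk.
- oil_bottle: Bystander: white oil bottle with a red tip, 41 mm in diameter, 113 mm high, behind the fixture; origin under its centre.
- weight: Bystander: brass-coloured weight with a knob, 38 mm in diameter, 70 mm high, behind the fixture; origin under its centre.
- specimen: Bystander: green specimen puck, 30 mm in diameter, 21 mm high, behind the fixture; origin under its centre.
- cart_blue: The blue cartridge again, origin at its underside. Its oiled brass bush (4 to 35 mm above that) floats up to 2 mm sideways, so the bore may be off centre; an entering gauge shoves it over. Bore 15.8 mm with a 22 mm countersink 6 mm deep. In one cartridge, unknown which, it is so all the way; in the other it steps down to 9 mm, 18 mm above the underside, and stops the gauge there.
- cart_yellow: The yellow cartridge again, origin at its underside. Its oiled brass bush (4 to 35 mm above that) floats up to 2 mm sideways, so the bore may be off centre; an entering gauge shoves it over. Bore 15.8 mm with a 22 mm countersink 6 mm deep. In one cartridge, unknown which, it is so all the way; in the other it steps down to 9 mm, 18 mm above the underside, and stops the gauge there.
- gauge: The same gauge, origin at the centre of its lower end; z runs up along the gauge. In the rest it is 9 mm over the desk (lift 40 mm to clear). Fully home, collar on the cartridge's top, it lies 5 mm above the cartridge's underside (15 mm below its centre); in the tight cartridge it stops 2 mm below the centre, the collar 13 mm proud.
- nest_left (a joint): How far the spring-loaded nest table at the fixture's +y side is pressed down, m: 0 at rest, at most 0.006. It stays up until loaded with 4 N (a cartridge weighs 2 N), then yields 1 mm for each 8 N. More than 4 mm down under the gauge counts as forcing it.
- nest_right (a joint): How far the spring-loaded nest table at the fixture's -y side is pressed down, m: 0 at rest, at most 0.006. It stays up until loaded with 4 N (a cartridge weighs 2 N), then yields 1 mm for each 8 N. More than 4 mm down under the gauge counts as forcing it.
There are look-alikes about, which are no part of the job. Leave any turquoise look-alike of the cart_yellow alone. Leave any orange look-alike of the cart_blue alone.

How it is judged:
By the outcome, as a careful person would: the job done as asked, in the order asked, and still so for the second after the job is handed in, with the robot touching nothing.
It also fails if it takes over 61 s, if anything falls off the work surface, if the arm or the gripper's body presses on something with over 40 N, if the wrist force passes 120 N, or if a joint passes its speed limit or range.

ROBOT

A 6-joint arm with a two-finger parallel gripper is mounted at the origin on a cart in front of the work surface, level with it; the furniture and walls round the work are solid. World frame = base frame: x ahead of the robot, y to its left, z up, the work surface at z = 0. Lengths are in m, angles in degrees, forces in N, time in s.
With the tool pointing down it reaches from about 0.325 to 1 m from the base axis. Payload 5.1 kg.
Tool frame: the origin (TCP) lies at the very end of the fingers, on their centre line; the grasp point (between the pads) lies 19 mm behind it (bot.grip_point_offset is the distance from the TCP to the grasp point, in m); z points along the fingers, y is the line along which they close (so a half turn about z gives the same grasp; the last joint's range is limited). The gripper opens to 85 mm and grips with 20 to 120 N. Pads are 22 mm wide; open, the fingers measure 114 mm over their backs; the gripper's body (76 mm by 85 mm) begins 54 mm behind the grasp point. The pads swing forward as they close: fully open they stand 13 mm farther back than shut.
Start: joints at [62.762, 7.093, 94.555, -0, 78.352, -4.733], TCP at [0.249, 0.6, 0.202] pointing down, gripper open.
Joint ranges: [-149.61, 149.61], [-58.7, 133.49], [1.44, 155.28], [-77.14, 257.14], [18.33, 153.61], [-166.67, 166.67]. Speed limits (degrees/s): [147.25, 147.25, 180, 180, 180, 180].

INTERFACE

Orientations are given as [roll, pitch, yaw] about the fixed x, y, z axes, in that order (R = Rz(yaw) Ry(pitch) Rx(roll)).
In Python, from cell import bot gives the robot as it stands.
- The arm moves only by the tool drive_tool, never from a script. Its argument "motion" is a list of rows, each a list of 3 entries, a list of its own where there are three numbers: the closure, from 0 (fully open) to 1 (shut), then the shift along the world's x, y, z in mm, then the turn, a rotation vector about the world's x, y, z in degrees. A call has 1 to 20 rows; each row is the pose to reach, as a shift and turn from the pose commanded when the call began; what a row does not reach only later rows make up. A row lasts 1/12 s, in which the tool goes at most 41.7 mm and 7.16 degrees, less where a joint would pass 70% of its speed; a pose out of reach is approached as far as the arm can. A call with a gripper value outside its range is refused whole. The fingers move at their own pace and stop on an object; the grip force is fixed at half the most. Time passes only in rows, so rows that repeat a pose let the fingers close. It gives the time, the measured TCP pose, the force, the opening and the grip force at its end, in the units of the state.
- bot.state(): the state, without advancing time (a new reading comes with each control period).
- bot.get_image(name): name is "scene" or "top"; returns a dict with "color" (420x560x3 uint8, blue, green, red), "fx", "fy", "cx", "cy" (pixels), "T" (4x4, takes a point from camera to world coordinates). Camera axes: x right, y down, z forward; pixel columns grow to the right and rows downward; lengths in m; the calibration is good to about 2 mm. A picture is of the moment at which its call begins. There is no depth.
- bot.hand_in(): hands the job in; it is judged then, once.
The state is a dict: "t": time; "joint_pos": joint angles; "joint_velocities": joint speeds; "effort": joint torques, N m; "tool_pos": TCP position; "tcp_rot": TCP orientation; "contact_force": force on the tool from outside, world axes, zero at the start; "ft_torque": the same for the moment, N m; "opening": finger opening in m; "grasp_force": force on a finger pad.
Only numpy, scipy, OpenCV 4.12 (cv2) and the standard library are available. Lean on these libraries where they do the work, as an engineer would, in place of code of your own. Each camera call takes 0.05 s, during which the arm holds its last target. There are 200 camera calls.

## Working session

There is one attempt and no reset: what is moved stays moved. The work goes in short steps, Python scripts to look and compute and a tool call to move; the robot and the scene stay as the last step left them, time stands still between calls to the robot, and variables do not carry over. Pictures are saved under pics/ and viewed, at most 10 in all, crops included, and the job is handed in when it is done.

Besides the shell and the picture viewer there is one more tool, called by a JSON object that holds its "method" and its "body", one argument or row to a line. drive_tool: Moves the arm, as the interface text tells. Its arguments: {"type":"object","properties":{"motion":{"type":"array"}},"required":["motion"]}

```bash
mkdir -p pics; ls
python3 - <<'E'
from cell import bot
import cv2,numpy as np
for n in("scene","top"):
    d=bot.get_image(n);cv2.imwrite(f"pics/{n}0.png",d["color"]);print(n,d["fx"],d["fy"],d["cx"],d["cy"],np.round(d["T"],4).tolist())
print(bot.state())
E
```

```text
pics
scene 433.27800540983924 433.27800540983924 279.17649050124004 206.85747192005473 [[0.8046, -0.3601, 0.4721, 0.1021], [-0.5937, -0.5016, 0.6293, -0.5993], [0.0102, -0.7866, -0.6174, 0.6723], [0.0, 0.0, 0.0, 1.0]]
top 492.538182239766 492.538182239766 283.5871210756114 204.1389617854252 [[0.0, -0.986, 0.1669, 0.3794], [-0.9999, 0.0025, 0.0148, 0.0226], [-0.015, -0.1669, -0.9859, 1.2268], [0.0, 0.0, 0.0, 1.0]]
{'t': 0.1, 'joint_pos': array([ 6.27611087e+01,  7.13005471e+00,  9.46266640e+01,  9.00596852e-04,
        7.83503372e+01, -4.73336762e+00]), 'joint_velocities': array([ 0.05830098, -0.16855339, -0.14422651, -0.03650815,  0.04880809,
        0.02567573]), 'effort': array([ 6.15363915e-04, -4.24931467e+01, -3.66653860e+01, -2.88018953e-05,
        3.91762951e-03,  2.37788618e-05]), 'tool_pos': array([0.24855636, 0.59994906, 0.20126845]), 'tcp_rot': array([-1.79893382e+02, -9.71282317e-03,  1.57494285e+02]), 'contact_force': array([ 0.40486813, -0.35086558, -0.85302982]), 'ft_torque': array([-0.08007707,  0.0062456 , -0.01120233]), 'grasp_force': 0.0, 'opening': 0.08524180754796634}
```

View pics/scene0.png

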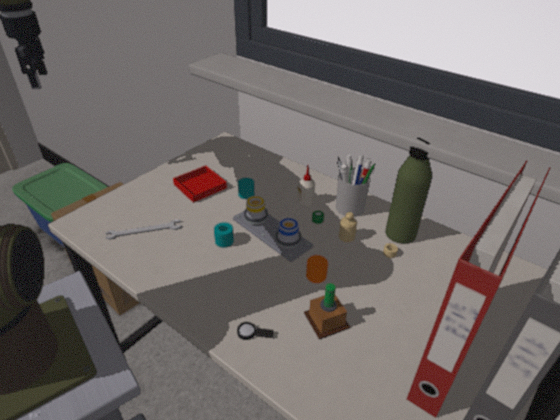

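View pics/top0.png

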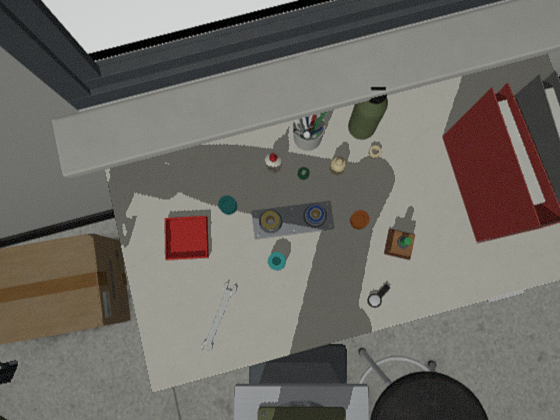

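The top view shows these candidates:
- Gauge: green handle at (406,240).
- Blue cartridge: (315,214), with an orange look-alike at (360,219).
- Yellow cartridge: (270,220), with turquoise look-alikes at (228,205) and (277,261).
- Red box: (187,237). The red tip at (273,158) is the bottle.
- Other green items: the specimen at (303,173) and the big bottle at (367,115).

I choose the green handle standing in the wooden block, and the blue and yellow rings on the grey fixture.

```bash
cat > h.py <<'E'
from cell import bot
import cv2,numpy as np
def ray(d,u,v):
    T=np.array(d["T"]);r=T[:3,:3]@np.array([(u-d["cx"])/d["fx"],(v-d["cy"])/d["fy"],1]);return T[:3,3],r
def onz(d,u,v,z):
    o,r=ray(d,u,v);return o+r*(z-o[2])/r[2]
def blobs(d,lo,hi,roi,amin=8):
    x0,y0,x1,y1=roi;h=cv2.cvtColor(d["color"],cv2.COLOR_BGR2HSV)[y0:y1,x0:x1]
    n,l,s,c=cv2.connectedComponentsWithStats(cv2.inRange(h,lo,hi))
    return [(s[i].tolist(),(c[i]+[x0,y0]).round(2)) for i in range(1,n) if s[i][4]>=amin]
def px(d,p):
    T=np.array(d["T"]);q=T[:3,:3].T@(np.array(p)-T[:3,3]);return d["fx"]*q[0]/q[2]+d["cx"],d["fy"]*q[1]/q[2]+d["cy"]
def tri(a,pa,b,pb):
    o,r=ray(a,*pa);o2,r2=ray(b,*pb);k=np.linalg.lstsq(np.c_[r,-r2],o2-o,rcond=None)[0]
    p,q=o+k[0]*r,o2+k[1]*r2;return (p+q)/2,np.linalg.norm(p-q)
E
python3 - <<'E'
from h import *
t=bot.get_image("top");s=bot.get_image("scene")
R={"green":((45,100,50),(75,255,255)),"blue":((105,90,40),(130,255,255)),"yellow":((18,80,50),(33,255,255)),"red":((0,180,60),(6,255,255))}
rt={"green":(380,215,430,270),"blue":(295,195,340,235),"yellow":(250,205,290,240),"red":(150,200,220,270)}
rs={"green":(315,275,350,320),"blue":(270,210,310,250),"yellow":(235,190,275,230),"red":(165,160,235,205)}
for k in R:
    for d,r in((t,rt),(s,rs)):
        print(k,[(b,c.tolist()) for b,c in blobs(d,*R[k],r[k])])
a=cv2.resize(t["color"][190:265,240:430],None,fx=4,fy=4,interpolation=cv2.INTER_CUBIC)
b=cv2.resize(s["color"][185:335,230:360],None,fx=2,fy=2,interpolation=cv2.INTER_CUBIC)
c=np.zeros((600,800,3),np.uint8);c[:300,:760]=a;c[300:,:260]=b
cv2.imwrite("pics/c1.png",c)
E
```

```text
green [([20, 22, 12, 9, 72], [405.72, 241.07])]
green [([9, 8, 11, 24, 196], [329.08, 294.84])]
blue [([12, 10, 17, 19, 120], [314.98, 213.74])]
blue [([10, 8, 18, 12, 78], [288.49, 223.86]), ([8, 18, 20, 8, 73], [287.63, 232.3])]
yellow [([11, 6, 18, 18, 133], [269.82, 219.77]), ([16, 11, 8, 6, 20], [269.15, 217.95])]
yellow [([12, 6, 17, 11, 101], [254.89, 201.35]), ([12, 15, 18, 8, 71], [255.55, 209.24])]
red [([15, 16, 43, 43, 1450], [186.4, 236.79])]
red [([9, 7, 52, 34, 813], [199.36, 183.3])]
```

View pics/c1.png

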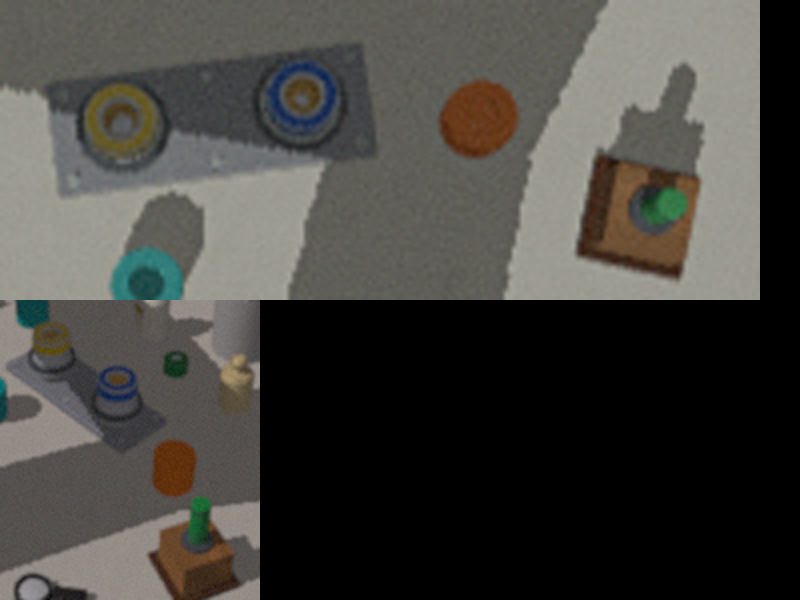

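The crop confirms it: blue ring at top (315,214), yellow ring at (270,220), both with brass bushes in the grey fixture, and the green handle in the wooden block at about (406,241). Now the positions.

Run:
```python
from h import *
t=bot.get_image("top");s=bot.get_image("scene")
np.set_printoptions(precision=4,suppress=True)
for n,a,b,z in(("blue",(315,213.9),(288.5,223.7),.062),("yel",(269.7,219.6),(254.9,201),.062),("green",(405.7,241.07),(329.08,294.84),.0725),("box",(186.4,236.8),(199.4,183.3),.012)):
    print(n,onz(t,*a,z),onz(s,*b,z),*tri(t,a,s,b))
# box outline by contour at rim, gauge axis rows in scene
h=cv2.cvtColor(t["color"],cv2.COLOR_BGR2HSV);m=np.zeros(h.shape[:2],np.uint8);m[200:270,150:220]=cv2.inRange(h,(0,150,50),(8,255,255))[200:270,150:220]
c=max(cv2.findContours(m,0,2)[0],key=cv2.contourArea);q=cv2.boxPoints(cv2.minAreaRect(c));print(q)
P=np.array([onz(t,*p,.022) for p in q]);print(P,P.mean(0))
```

```text
blue [ 0.5527 -0.035   0.062 ] [ 0.5501 -0.0368  0.062 ] [ 0.5525 -0.0348  0.0595] 0.0013180090649448444
yel [0.5392 0.0732 0.062 ] [0.5361 0.0733 0.062 ] [0.5381 0.0739 0.061 ] 0.002737433857830453
green [ 0.4864 -0.2457  0.0725] [ 0.4822 -0.2445  0.0725] [ 0.4848 -0.2447  0.0715] 0.0041841517522815674
box [0.5034 0.282  0.012 ] [0.4956 0.2779 0.012 ] [0.5015 0.2843 0.0064] 0.005514158765293033
[[165. 216.]
 [207. 216.]
 [207. 259.]
 [165. 259.]]
[[0.5542 0.3348 0.022 ]
 [0.554  0.2304 0.022 ]
 [0.448  0.2276 0.022 ]
 [0.4481 0.3305 0.022 ]] [0.5011 0.2808 0.022 ]
```

{"method": "drive_tool", "body": {
  "motion": [
    [0.3,[235,-845,-40],[0,0,0]],
    [0.3,[235,-845,-40],[0,0,0]],
    [0.3,[235,-845,-40],[0,0,0]],
    [0.3,[235,-845,-40],[0,0,0]],
    [0.3,[235,-845,-40],[0,0,0]],
    [0.3,[235,-845,-40],[0,0,0]],
    [0.3,[235,-845,-40],[0,0,0]],
    [0.3,[235,-845,-40],[0,0,0]],
    [0.3,[235,-845,-40],[0,0,0]],
    [0.3,[235,-845,-40],[0,0,0]],
    [0.3,[235,-845,-40],[0,0,0]],
    [0.3,[235,-845,-40],[0,0,0]],
    [0.3,[235,-845,-40],[0,0,0]],
    [0.3,[235,-845,-40],[0,0,0]],
    [0.3,[235,-845,-40],[0,0,0]],
    [0.3,[235,-845,-40],[0,0,0]],
    [0.3,[235,-845,-40],[0,0,0]],
    [0.3,[235,-845,-40],[0,0,0]],
    [0.3,[235,-845,-40],[0,0,0]],
    [0.3,[235,-845,-40],[0,0,0]]
  ]
}}

```text
t: 1.97
tool_pos: [0.472, -0.2039, 0.1645]
tcp_rot: [180.0, 0.0, 157.4]
contact_force: [1.0, 0.3, 0.2]
opening: 0.0596
grasp_force: 0.0
```

{"method": "drive_tool", "body": {
  "motion": [
    [0.3,[12.5,-41,-20],[0,0,0]],
    [0.3,[12.5,-41,-30],[0,0,0]],
    [0.3,[12.5,-41,-40],[0,0,0]],
    [0.3,[12.5,-41,-40],[0,0,0]]
  ]
}}

```text
t: 2.3
tool_pos: [0.4824, -0.2413, 0.1212]
tcp_rot: [179.9, -0.3, 157.5]
contact_force: [-0.3, 0.1, -1.1]
opening: 0.06
grasp_force: 0.0
```

Run:
```python
from h import *
t=bot.get_image("top");s=bot.get_image("scene");print(bot.state()["tool_pos"])
g=bot.state()["tool_pos"];print(px(t,g),px(s,g))
a=cv2.resize(t["color"][190:290,355:455],None,fx=4,fy=4,interpolation=cv2.INTER_CUBIC)
b=cv2.resize(s["color"][235:335,280:380],None,fx=4,fy=4,interpolation=cv2.INTER_CUBIC)
cv2.imwrite("pics/c2.png",np.hstack([a,b]))
```

```text
[ 0.48385255 -0.24112422  0.12395662]
(np.float64(408.9632202185014), np.float64(240.0927033668062)) (np.float64(330.956077514766), np.float64(273.3586806438657))
```

View pics/c2.png

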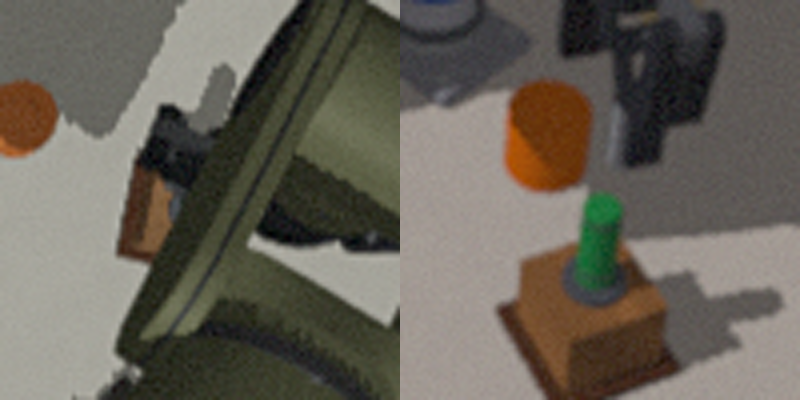

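The gripper is over the handle. The scene crop shows the fingers straddling the axis at about (331,262), with the handle below at (330,295).

{"method": "drive_tool", "body": {
  "motion": [
    [0.3,[0,0,-15],[0,0,0]],
    [0.3,[0,0,-30],[0,0,0]],
    [0.3,[0,0,-45],[0,0,0]],
    [0.3,[0,0,-55],[0,0,0]],
    [0.3,[0,0,-62],[0,0,0]],
    [0.3,[0,0,-67],[0,0,0]],
    [0.3,[0,0,-67],[0,0,0]],
    [0.3,[0,0,-67],[0,0,0]]
  ]
}}

```text
t: 3.07
tool_pos: [0.4847, -0.2425, 0.058]
tcp_rot: [-180.0, 0.0, 157.5]
contact_force: [0.3, 0.1, 1.3]
opening: 0.06
grasp_force: 0.0
```

{"method": "drive_tool", "body": {
  "motion": [
    [0.3,[0,-2,-2],[0,0,0]],
    [0.6,[0,-2,-2],[0,0,0]],
    [1,[0,-2,-2],[0,0,0]],
    [1,[0,-2,-2],[0,0,0]],
    [1,[0,-2,-2],[0,0,0]],
    [1,[0,-2,-2],[0,0,0]],
    [1,[0,-2,-2],[0,0,0]],
    [1,[0,-2,-2],[0,0,0]]
  ]
}}

```text
t: 3.73
tool_pos: [0.4848, -0.2448, 0.056]
tcp_rot: [-180.0, 0.1, 157.5]
contact_force: [-0.2, 1.0, 3.3]
opening: 0.0148
grasp_force: 58.6
```

{"method": "drive_tool", "body": {
  "motion": [
    [1,[0,0,5],[0,0,0]],
    [1,[0,0,15],[0,0,0]],
    [1,[0,0,30],[0,0,0]],
    [1,[0,0,45],[0,0,0]],
    [1,[0,0,60],[0,0,0]],
    [1,[0,0,75],[0,0,0]],
    [1,[0,0,75],[0,0,0]]
  ]
}}

```text
t: 4.32
tool_pos: [0.4863, -0.2458, 0.1347]
tcp_rot: [-179.9, 0.4, 157.5]
contact_force: [1.2, -0.5, 0.2]
opening: 0.0148
grasp_force: 58.6
```

Run:
```python
from h import *
s=bot.get_image("scene");st=bot.state();print(st["tool_pos"],st["contact_force"],st["ft_torque"],st["opening"])
b=cv2.resize(s["color"][215:335,260:400],None,fx=5,fy=5,interpolation=cv2.INTER_CUBIC)
cv2.imwrite("pics/c3.png",b)
print(px(s,st["tool_pos"]))
```

```text
[ 0.48552431 -0.24533132  0.1328311 ] [ 0.38031613  0.63154312 -1.16425648] [-0.00996677  0.02961469 -0.04560615] 0.014769924121729188
(np.float64(333.78459874415), np.float64(270.8029287307397))
```

View pics/c3.png

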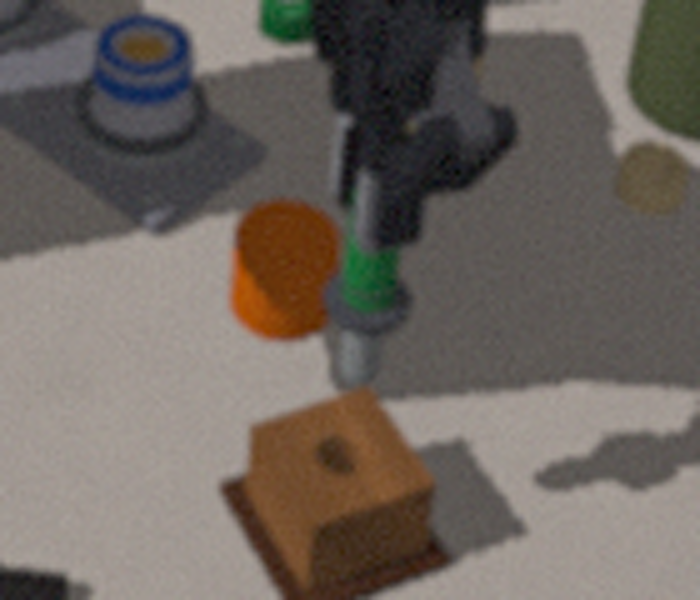

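The gauge is held clear of the rest. Its tip is near (330,292) and its collar near (334,277). It may be leaning a little, so I'll check that against the predicted position.

Run:
```python
from h import *
s=bot.get_image("scene");t=bot.get_image("top");p=bot.state()["tool_pos"]
for dz in(-.047,-.012,-.007,0,.04):print(dz,np.round(px(s,p+[0,0,dz]),1))
print(bot.state()["tool_pos"])
for b,c in blobs(s,(45,90,40),(80,255,255),(315,255,355,285),4):print(b,c)
# rest hole, and handle original top
```

```text
-0.047 [330.3 290.4]
-0.012 [332.  276.8]
-0.007 [332.2 274.8]
0 [332.6 272. ]
0.04 [334.7 255.1]
[ 0.4840205  -0.24433731  0.12999197]
[13, 8, 11, 15, 117] [332.74 271.15]
```

The observed tip and collar match the prediction, so the gauge sits straight with its tip 47 mm below the TCP. Next, blue.

{"method": "drive_tool", "body": {
  "motion": [
    [1,[7,20,0],[0,0,0]],
    [1,[17,50,0],[0,0,0]],
    [1,[27,85,0],[0,0,0]],
    [1,[38,120,0],[0,0,0]],
    [1,[50,155,0],[0,0,0]],
    [1,[59,185,0],[0,0,0]],
    [1,[65,202,0],[0,0,0]],
    [1,[67,209,0],[0,0,0]],
    [1,[67,209,-10],[0,0,0]],
    [1,[67,209,-10],[0,0,0]],
    [1,[67,209,-10],[0,0,0]],
    [1,[67,209,-10],[0,0,0]]
  ]
}}

```text
t: 5.47
tool_pos: [0.5507, -0.0367, 0.1197]
tcp_rot: [-180.0, -0.1, 157.4]
contact_force: [-0.3, -0.1, -0.6]
opening: 0.015
grasp_force: 58.7
```

Run:
```python
from h import *
s=bot.get_image("scene");t=bot.get_image("top");p=bot.state()["tool_pos"];print(p)
print(np.round(px(s,p-[0,0,.047]),1),np.round(px(s,p-[0,0,.012]),1))
b=cv2.resize(s["color"][175:255,240:340],None,fx=4,fy=4,interpolation=cv2.INTER_CUBIC)
a=cv2.resize(t["color"][175:255,270:370],None,fx=4,fy=4,interpolation=cv2.INTER_CUBIC)
cv2.imwrite("pics/c4.png",np.hstack([a,b]))
```

```text
[ 0.55122521 -0.03664549  0.12046064]
[289.  219.4] [289.4 206.7]
```

View pics/c4.png

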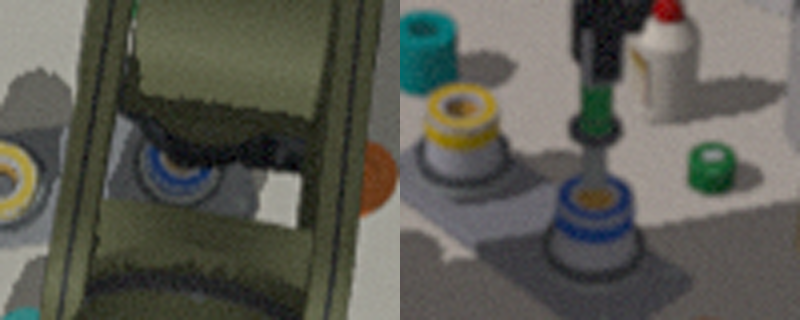

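The gauge tip is at about (289,221), centred over the blue ring's column (288.5). Lowering it in stages.

{"method": "drive_tool", "body": {
  "motion": [
    [1,[0,0,-5],[0,0,0]],
    [1,[0,0,-9],[0,0,0]],
    [1,[0,0,-11],[0,0,0]],
    [1,[0,0,-13],[0,0,0]],
    [1,[0,0,-15],[0,0,0]],
    [1,[0,0,-17],[0,0,0]],
    [1,[0,0,-17],[0,0,0]]
  ]
}}

```text
t: 6.15
tool_pos: [0.5511, -0.0354, 0.1029]
tcp_rot: [-180.0, -0.0, 157.5]
contact_force: [-0.2, -0.4, -1.0]
opening: 0.0149
grasp_force: 58.7
```

{"method": "drive_tool", "body": {
  "motion": [
    [1,[0,0,-2],[0,0,0]],
    [1,[0,0,-4],[0,0,0]],
    [1,[0,0,-6],[0,0,0]],
    [1,[0,0,-8],[0,0,0]],
    [1,[0,0,-10],[0,0,0]],
    [1,[0,0,-12],[0,0,0]],
    [1,[0,0,-12],[0,0,0]]
  ]
}}

```text
t: 6.73
tool_pos: [0.5511, -0.0355, 0.0909]
tcp_rot: [-180.0, -0.0, 157.5]
contact_force: [-0.3, 0.5, -1.2]
opening: 0.0148
grasp_force: 58.7
```

{"method": "drive_tool", "body": {
  "motion": [
    [1,[0,0,-1],[0,0,0]],
    [1,[0,0,-2],[0,0,0]],
    [1,[0,0,-3],[0,0,0]],
    [1,[0,0,-4],[0,0,0]],
    [1,[0,0,-4.5],[0,0,0]],
    [1,[0,0,-4.5],[0,0,0]]
  ]
}}

```text
t: 7.23
tool_pos: [0.5514, -0.0356, 0.087]
tcp_rot: [180.0, 0.0, 157.5]
contact_force: [0.4, -0.1, -0.6]
opening: 0.0149
grasp_force: 58.7
```

{"method": "drive_tool", "body": {
  "motion": [
    [1,[0,0,-0.7],[0,0,0]],
    [1,[0,0,-1.4],[0,0,0]],
    [1,[0,0,-2],[0,0,0]],
    [1,[0,0,-2],[0,0,0]]
  ]
}}

```text
t: 7.57
tool_pos: [0.5523, -0.0359, 0.0863]
tcp_rot: [180.0, 0.1, 157.5]
contact_force: [-0.6, -1.3, 5.7]
opening: 0.0149
grasp_force: 59.3
```

{"method": "drive_tool", "body": {
  "motion": [
    [1,[0,0,-0.5],[0,0,0]],
    [1,[0,0,-1],[0,0,0]],
    [1,[0,0,-1],[0,0,0]],
    [1,[0,0,-1],[0,0,0]]
  ]
}}

```text
t: 7.9
tool_pos: [0.5527, -0.036, 0.086]
tcp_rot: [180.0, 0.2, 157.5]
contact_force: [-0.9, -0.1, 7.6]
opening: 0.0153
grasp_force: 59.5
```

Blue stops the gauge at exactly the step height, with 8 N and the collar 13 mm proud, so it is the tight one. Now lift and try yellow.

{"method": "drive_tool", "body": {
  "motion": [
    [1,[0,0,5],[0,0,0]],
    [1,[0,0,15],[0,0,0]],
    [1,[0,0,27],[0,0,0]],
    [1,[0,0,40],[0,0,0]],
    [1,[0,0,43],[0,0,0]],
    [1,[0,0,43],[0,0,0]],
    [1,[-2,15,43],[0,0,0]],
    [1,[-5,40,43],[0,0,0]],
    [1,[-9,70,43],[0,0,0]],
    [1,[-12,95,43],[0,0,0]],
    [1,[-13,106,43],[0,0,0]],
    [1,[-13.5,109.5,41],[0,0,0]],
    [1,[-13.5,109.5,38],[0,0,0]],
    [1,[-13.5,109.5,38],[0,0,0]],
    [1,[-13.5,109.5,38],[0,0,0]]
  ]
}}

```text
t: 9.15
tool_pos: [0.5377, 0.0729, 0.1213]
tcp_rot: [-180.0, -0.0, 157.4]
contact_force: [-0.6, -0.5, -0.1]
opening: 0.015
grasp_force: 58.7
```

Run:
```python
from h import *
s=bot.get_image("scene");p=bot.state()["tool_pos"];print(p)
print(np.round(px(s,p-[0,0,.047]),1),np.round(px(s,p-[0,0,.012]),1))
print([(b,c) for b,c in blobs(s,(105,90,40),(130,255,255),(270,210,310,250))])
print([(b,c) for b,c in blobs(s,(18,80,50),(33,255,255),(235,190,275,230))])
b=cv2.resize(s["color"][155:255,210:330],None,fx=5,fy=5,interpolation=cv2.INTER_CUBIC)
cv2.imwrite("pics/c5.png",b)
```

```text
[0.53790602 0.07290797 0.12163259]
[255.5 196.5] [255.1 184. ]
[([10, 8, 17, 12, 71], array([288.1 , 224.14])), ([9, 18, 19, 8, 72], array([287.56, 232.38]))]
[([11, 6, 19, 17, 187], array([255.07, 204.96]))]
```

View pics/c5.png

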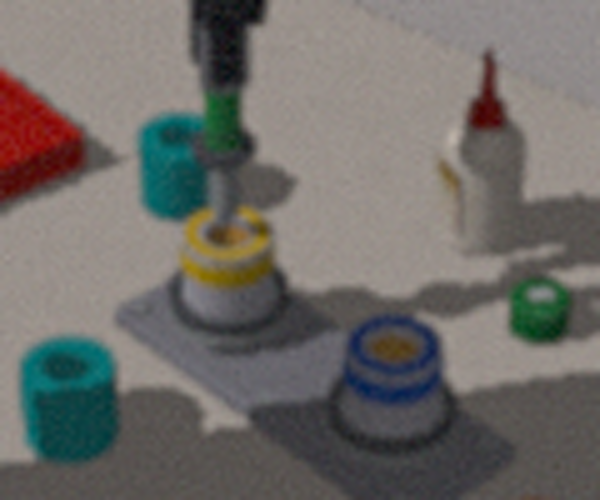

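Blue was not disturbed. The tip at about (254.5,199) is a pixel left of the yellow ring centre (255.8,202), so I'll nudge 1 mm and lower.

{"method": "drive_tool", "body": {
  "motion": [
    [1,[1,-0.5,-5],[0,0,0]],
    [1,[1,-0.5,-9],[0,0,0]],
    [1,[1,-0.5,-11],[0,0,0]],
    [1,[1,-0.5,-13],[0,0,0]],
    [1,[1,-0.5,-15],[0,0,0]],
    [1,[1,-0.5,-17],[0,0,0]],
    [1,[1,-0.5,-17],[0,0,0]]
  ]
}}

```text
t: 9.78
tool_pos: [0.5386, 0.0734, 0.1044]
tcp_rot: [-180.0, -0.0, 157.5]
contact_force: [0.3, 0.2, -0.5]
opening: 0.0148
grasp_force: 58.7
```

{"method": "drive_tool", "body": {
  "motion": [
    [1,[0,0,-2],[0,0,0]],
    [1,[0,0,-4],[0,0,0]],
    [1,[0,0,-6],[0,0,0]],
    [1,[0,0,-8],[0,0,0]],
    [1,[0,0,-10],[0,0,0]],
    [1,[0,0,-12],[0,0,0]],
    [1,[0,0,-13],[0,0,0]],
    [1,[0,0,-13],[0,0,0]]
  ]
}}

```text
t: 10.45
tool_pos: [0.5386, 0.0734, 0.0915]
tcp_rot: [-180.0, -0.0, 157.5]
contact_force: [-0.3, 1.1, 0.0]
opening: 0.0149
grasp_force: 58.7
```

{"method": "drive_tool", "body": {
  "motion": [
    [1,[0,0,-1],[0,0,0]],
    [1,[0,0,-2],[0,0,0]],
    [1,[0,0,-3],[0,0,0]],
    [1,[0,0,-4],[0,0,0]],
    [1,[0,0,-5],[0,0,0]],
    [1,[0,0,-6],[0,0,0]],
    [1,[0,0,-7],[0,0,0]],
    [1,[0,0,-7],[0,0,0]]
  ]
}}

```text
t: 11.12
tool_pos: [0.5387, 0.0735, 0.0847]
tcp_rot: [-180.0, -0.0, 157.5]
contact_force: [0.8, 0.4, -0.5]
opening: 0.0146
grasp_force: 58.7
```

Yellow lets the gauge past the step height with no resistance. Lowering on to the collar.

{"method": "drive_tool", "body": {
  "motion": [
    [1,[0,0,-1.5],[0,0,0]],
    [1,[0,0,-3],[0,0,0]],
    [1,[0,0,-4.5],[0,0,0]],
    [1,[0,0,-6],[0,0,0]],
    [1,[0,0,-7.5],[0,0,0]],
    [1,[0,0,-8.5],[0,0,0]],
    [1,[0,0,-8.5],[0,0,0]]
  ]
}}

```text
t: 11.7
tool_pos: [0.5387, 0.0734, 0.0761]
tcp_rot: [-180.0, -0.0, 157.5]
contact_force: [0.2, 0.4, -1.4]
opening: 0.0146
grasp_force: 58.7
```

{"method": "drive_tool", "body": {
  "motion": [
    [1,[0,0,-0.7],[0,0,0]],
    [1,[0,0,-1.4],[0,0,0]],
    [1,[0,0,-2.1],[0,0,0]],
    [1,[0,0,-2.8],[0,0,0]],
    [1,[0,0,-3.3],[0,0,0]],
    [1,[0,0,-3.3],[0,0,0]]
  ]
}}

```text
t: 12.2
tool_pos: [0.5392, 0.0734, 0.0737]
tcp_rot: [180.0, 0.0, 157.5]
contact_force: [-1.2, -0.9, 2.8]
opening: 0.0148
grasp_force: 59.0
```

{"method": "drive_tool", "body": {
  "motion": [
    [1,[0,0,-0.5],[0,0,0]],
    [1,[0,0,-1],[0,0,0]],
    [1,[0,0,-1],[0,0,0]],
    [1,[0,0,-1],[0,0,0]]
  ]
}}

```text
t: 12.53
tool_pos: [0.5395, 0.0734, 0.0733]
tcp_rot: [180.0, 0.1, 157.5]
contact_force: [-1.3, 0.5, 6.6]
opening: 0.0154
grasp_force: 59.4
```

Home on the collar, with a light 6.6 N. Releasing and rising.

{"method": "drive_tool", "body": {
  "motion": [
    [1,[0,0,1],[0,0,0]],
    [0.8,[0,0,1],[0,0,0]],
    [0.6,[0,0,1],[0,0,0]],
    [0.5,[0,0,1],[0,0,0]],
    [0.5,[0,0,1],[0,0,0]],
    [0.5,[0,0,1],[0,0,0]],
    [0.5,[0,0,1],[0,0,0]],
    [0.5,[0,0,8],[0,0,0]],
    [0.5,[0,0,20],[0,0,0]],
    [0.5,[0,0,40],[0,0,0]],
    [0.5,[0,0,65],[0,0,0]],
    [0.5,[0,0,75],[0,0,0]],
    [0.5,[0,0,75],[0,0,0]]
  ]
}}

```text
t: 13.62
tool_pos: [0.5416, 0.0736, 0.1519]
tcp_rot: [179.8, 0.4, 157.5]
contact_force: [1.1, -0.4, 0.4]
opening: 0.0425
grasp_force: 0.0
```

Run:
```python
from h import *
s=bot.get_image("scene");st=bot.state();print(st["tool_pos"],st["contact_force"],st["opening"])
b=cv2.resize(s["color"][155:255,210:330],None,fx=5,fy=5,interpolation=cv2.INTER_CUBIC)
cv2.imwrite("pics/c6.png",b)
```

```text
[0.54026931 0.07350912 0.1494708 ] [ 0.1791285  -0.04280314 -0.81230254] 0.042988599823245634
```

View pics/c6.png

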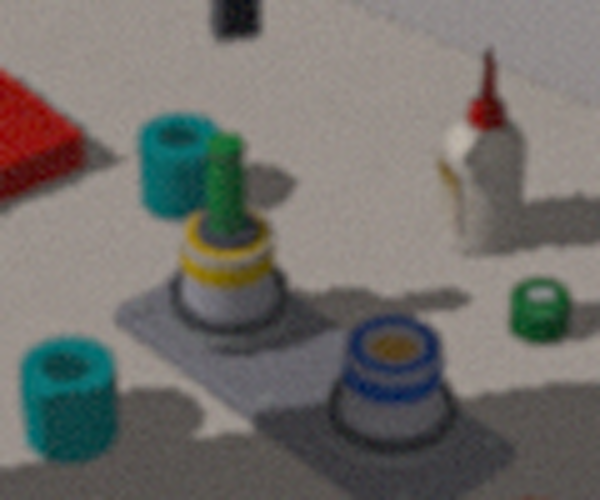

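The gauge stands upright in yellow with its collar seated (crop (230,240)), and blue is untouched at (393,345). Now pick up blue.

{"method": "drive_tool", "body": {
  "motion": [
    [0.35,[3,-20,0],[0,0,0]],
    [0.25,[7,-55,0],[0,0,0]],
    [0.22,[11,-90,0],[0,0,0]],
    [0.22,[13,-109,-5],[0,0,0]],
    [0.22,[13,-109,-25],[0,0,0]],
    [0.22,[13,-109,-45],[0,0,0]],
    [0.22,[13,-109,-65],[0,0,0]],
    [0.22,[13,-109,-80],[0,0,0]],
    [0.22,[13,-109,-92],[0,0,0]],
    [0.22,[13,-109,-102],[0,0,0]],
    [0.22,[13,-109,-110],[0,0,0]],
    [0.22,[13,-109,-114],[0,0,0]],
    [0.22,[13,-109,-114],[0,0,0]],
    [0.22,[13,-109,-114],[0,0,0]]
  ]
}}

```text
t: 14.83
tool_pos: [0.5523, -0.0356, 0.0336]
tcp_rot: [180.0, 0.0, 157.5]
contact_force: [0.2, 0.0, -0.1]
opening: 0.0665
grasp_force: 0.0
```

{"method": "drive_tool", "body": {
  "motion": [
    [0.4,[0,0,0],[0,0,0]],
    [0.6,[0,0,0],[0,0,0]],
    [0.9,[0,0,0],[0,0,0]],
    [0.9,[0,0,0],[0,0,0]],
    [0.9,[0,0,0],[0,0,0]],
    [0.9,[0,0,0],[0,0,0]],
    [0.9,[0,0,0],[0,0,0]]
  ]
}}

```text
t: 15.42
tool_pos: [0.552, -0.0356, 0.0334]
tcp_rot: [180.0, 0.0, 157.5]
contact_force: [0.3, 0.4, 0.4]
opening: 0.0083
grasp_force: 0.5
```

Run:
```python
from h import *
s=bot.get_image("scene");st=bot.state();print(st["tool_pos"],st["contact_force"],st["opening"],st["grasp_force"])
b=cv2.resize(s["color"][155:255,210:330],None,fx=5,fy=5,interpolation=cv2.INTER_CUBIC)
cv2.imwrite("pics/c7.png",b)
```

```text
[ 0.55204596 -0.03558748  0.03340251] [-0.50467451 -0.67182574  1.12676853] 0.008359386703570441 0.5463046378537229
```

View pics/c7.png

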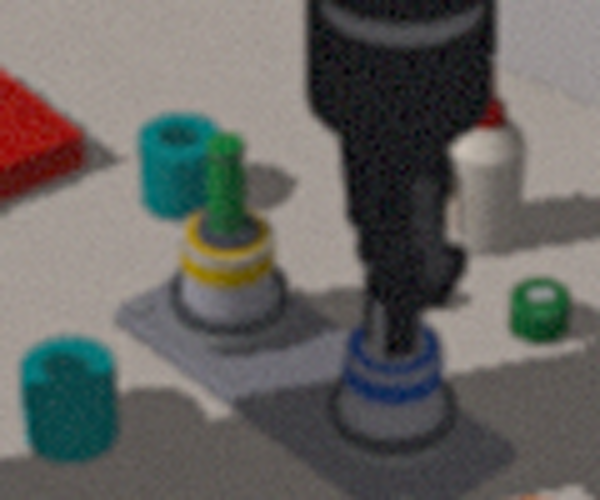

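The fingers shut on air. In the crop they end at about (395,350), which is inside the blue ring outline, so the visible fingertips sit above the cartridge's top. They must end higher than the reported TCP. I'll measure how much.

Run:
```python
from h import *
s=bot.get_image("scene");p=bot.state()["tool_pos"]
for dz in(0,.01,.02,.03,.04):print(dz,np.round(px(s,p+[0,0,dz]),1))
g=cv2.cvtColor(s["color"],cv2.COLOR_BGR2HSV)
for r in range(210,238):print(r,[tuple(g[r,c].tolist()) for c in (285,288,291,294)])
print([(b,c) for b,c in blobs(s,(105,90,40),(130,255,255),(270,210,310,250))])
```

```text
0 [288.6 232.9]
0.01 [288.7 229.5]
0.02 [288.8 226.1]
0.03 [288.9 222.6]
0.04 [289. 219.]
210 [(101, 58, 35), (97, 104, 22), (141, 91, 28), (98, 54, 38)]
211 [(60, 47, 27), (105, 99, 31), (150, 64, 28), (15, 27, 38)]
212 [(107, 151, 27), (105, 48, 32), (150, 119, 15), (150, 26, 29)]
213 [(146, 66, 27), (120, 73, 21), (126, 34, 37), (30, 19, 27)]
214 [(120, 18, 29), (54, 44, 29), (0, 15, 35), (135, 98, 26)]
215 [(100, 14, 55), (75, 27, 19), (143, 62, 33), (80, 88, 26)]
216 [(114, 17, 73), (0, 20, 25), (165, 133, 23), (165, 21, 48)]
217 [(120, 13, 77), (105, 32, 32), (50, 70, 22), (0, 20, 76)]
218 [(129, 23, 79), (90, 81, 22), (103, 64, 36), (20, 8, 92)]
219 [(90, 10, 75), (120, 8, 33), (113, 28, 37), (150, 21, 84)]
220 [(160, 10, 77), (70, 21, 36), (124, 68, 30), (117, 61, 75)]
221 [(114, 17, 77), (150, 29, 26), (111, 58, 31), (118, 84, 73)]
222 [(132, 17, 77), (0, 15, 35), (100, 29, 26), (121, 65, 82)]
223 [(130, 19, 79), (133, 74, 31), (81, 73, 35), (111, 52, 83)]
224 [(0, 0, 77), (95, 45, 34), (145, 57, 27), (120, 45, 79)]
225 [(150, 3, 75), (103, 69, 26), (130, 51, 30), (116, 70, 
[... 203 characters left out ...]
)]
229 [(117, 83, 83), (112, 120, 87), (112, 106, 82), (118, 42, 90)]
230 [(112, 47, 82), (116, 57, 89), (115, 39, 85), (114, 59, 86)]
231 [(111, 87, 79), (111, 47, 87), (110, 70, 91), (110, 136, 88)]
232 [(113, 144, 90), (113, 116, 86), (110, 146, 82), (110, 217, 81)]
233 [(109, 201, 85), (110, 189, 85), (109, 186, 85), (110, 195, 81)]
234 [(111, 181, 83), (110, 201, 85), (109, 182, 87), (112, 122, 86)]
235 [(117, 94, 84), (112, 129, 91), (116, 101, 88), (112, 45, 85)]
236 [(117, 27, 85), (120, 38, 87), (120, 42, 86), (126, 15, 84)]
237 [(113, 12, 86), (141, 21, 84), (162, 15, 84), (150, 14, 88)]
[([10, 11, 17, 9, 53], array([288.36, 225.77])), ([9, 18, 19, 8, 73], array([287.9 , 232.36]))]
```

The visible fingertips end about 28 mm above the reported TCP, which matches the shallow handle grip earlier. I'll rise, open, go down about 22 mm lower and check.

{"method": "drive_tool", "body": {
  "motion": [
    [0.9,[0,0,8],[0,0,0]],
    [0.9,[0,0,15],[0,0,0]],
    [0.22,[0,0,15],[0,0,0]],
    [0.22,[0,0,15],[0,0,0]],
    [0.22,[0,0,15],[0,0,0]],
    [0.22,[0,0,15],[0,0,0]],
    [0.22,[0,0,15],[0,0,0]],
    [0.22,[0,0,15],[0,0,0]],
    [0.22,[0,0,8],[0,0,0]],
    [0.22,[0,0,0],[0,0,0]],
    [0.22,[0,0,-6],[0,0,0]],
    [0.22,[0,0,-11],[0,0,0]],
    [0.22,[0,0,-15],[0,0,0]],
    [0.22,[0,0,-18],[0,0,0]],
    [0.22,[0,0,-20],[0,0,0]],
    [0.22,[0,0,-20],[0,0,0]]
  ]
}}

```text
t: 16.85
tool_pos: [0.5516, -0.0355, 0.0126]
tcp_rot: [-180.0, -0.0, 157.5]
contact_force: [0.2, 0.6, -0.6]
opening: 0.0669
grasp_force: 0.0
```

Run:
```python
from h import *
s=bot.get_image("scene");st=bot.state();print(st["tool_pos"],st["contact_force"],st["opening"],st["grasp_force"])
b=cv2.resize(s["color"][175:255,240:340],None,fx=6,fy=6,interpolation=cv2.INTER_CUBIC)
cv2.imwrite("pics/c8.png",b)
```

```text
[ 0.55182344 -0.03553475  0.01300239] [-0.29175389  0.05673166 -0.51006005] 0.06671157060503091 0.0
```

View pics/c8.png

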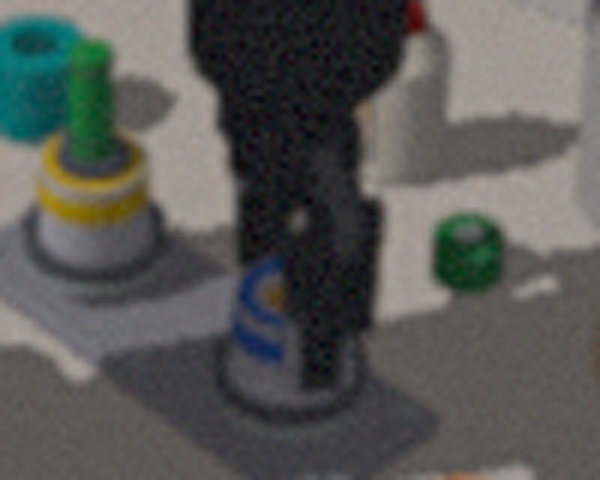

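The fingers now straddle blue, with the near tip at about (293,240). By ray that is z≈0.054, so I'll go down another 12 mm and close.

{"method": "drive_tool", "body": {
  "motion": [
    [0.22,[0,0,-4],[0,0,0]],
    [0.22,[0,0,-8],[0,0,0]],
    [0.22,[0,0,-11],[0,0,0]],
    [0.22,[0,0,-12],[0,0,0]],
    [0.22,[0,0,-12],[0,0,0]],
    [0.4,[0,0,-12],[0,0,0]],
    [0.6,[0,0,-12],[0,0,0]],
    [0.9,[0,0,-12],[0,0,0]],
    [0.9,[0,0,-12],[0,0,0]],
    [0.9,[0,0,-12],[0,0,0]],
    [0.9,[0,0,-12],[0,0,0]]
  ]
}}

```text
t: 17.82
tool_pos: [0.5521, -0.0355, 0.0016]
tcp_rot: [180.0, 0.0, 157.5]
contact_force: [-1.9, 0.7, 3.8]
opening: 0.044
grasp_force: 60.6
```

Firm grip at 44.0 mm. Lift high enough to pass over the gauge.

{"method": "drive_tool", "body": {
  "motion": [
    [0.9,[0,0,3],[0,0,0]],
    [0.9,[0,0,9],[0,0,0]],
    [0.9,[0,0,18],[0,0,0]],
    [0.9,[0,0,35],[0,0,0]],
    [0.9,[0,0,55],[0,0,0]],
    [0.9,[0,0,80],[0,0,0]],
    [0.9,[0,0,105],[0,0,0]],
    [0.9,[0,0,125],[0,0,0]],
    [0.9,[0,0,135],[0,0,0]],
    [0.9,[0,0,135],[0,0,0]],
    [0.9,[0,0,135],[0,0,0]]
  ]
}}

```text
t: 18.73
tool_pos: [0.5518, -0.0356, 0.1362]
tcp_rot: [180.0, 0.0, 157.5]
contact_force: [0.1, 0.6, -3.1]
opening: 0.0442
grasp_force: 61.4
```

Run:
```python
from h import *
s=bot.get_image("scene");st=bot.state();print(st["tool_pos"],st["contact_force"],st["opening"],st["grasp_force"])
print([(b,c) for b,c in blobs(s,(105,90,40),(130,255,255),(260,140,320,250))])
for z in (.0,-.0,):
    print(px(s,[st["tool_pos"][0],st["tool_pos"][1],st["tool_pos"][2]-.0015+.062]))
b=cv2.resize(s["color"][135:255,210:350],None,fx=4,fy=4,interpolation=cv2.INTER_CUBIC)
cv2.imwrite("pics/c9.png",b)
```

```text
[ 0.55096448 -0.03541457  0.13483661] [-0.52217846 -0.07518498 -3.08082646] 0.044102229896767306 61.434110943228006
[([21, 26, 8, 12, 45], array([283.98, 171.67])), ([20, 38, 7, 7, 31], array([283.19, 180.97]))]
(np.float64(290.01190832140884), np.float64(172.0069152958476))
(np.float64(290.01190832140884), np.float64(172.0069152958476))
```

View pics/c9.png

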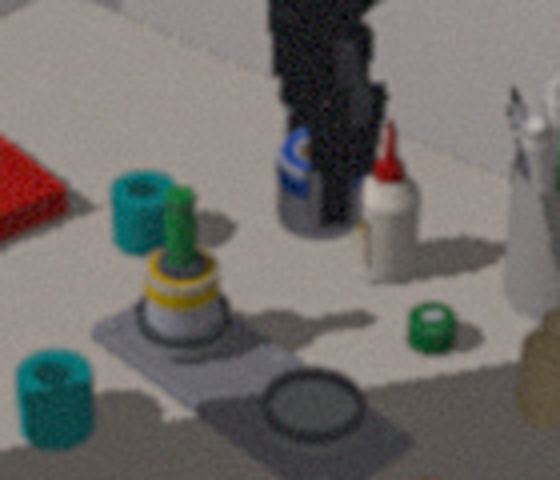

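Blue is clear of the nest, held upright at crop (320,190), and the gauge still stands in yellow. Carrying it over to the box.

{"method": "drive_tool", "body": {
  "motion": [
    [0.9,[-2,12,5],[0,0,0]],
    [0.9,[-6,35,5],[0,0,0]],
    [0.9,[-11,65,5],[0,0,0]],
    [0.9,[-16,100,5],[0,0,0]],
    [0.9,[-22,135,5],[0,0,0]],
    [0.9,[-27,170,5],[0,0,0]],
    [0.9,[-33,205,5],[0,0,0]],
    [0.9,[-39,240,0],[0,0,0]],
    [0.9,[-44,275,-10],[0,0,0]],
    [0.9,[-49,303,-30],[0,0,0]],
    [0.9,[-51,314,-55],[0,0,0]],
    [0.9,[-51,316,-80],[0,0,0]],
    [0.9,[-51,316,-95],[0,0,0]],
    [0.9,[-51,316,-105],[0,0,0]],
    [0.9,[-51,316,-105],[0,0,0]],
    [0.9,[-51,316,-105],[0,0,0]]
  ]
}}

```text
t: 20.12
tool_pos: [0.5001, 0.2803, 0.0304]
tcp_rot: [-179.9, -0.1, 157.5]
contact_force: [-0.2, 0.4, -1.9]
opening: 0.0438
grasp_force: 61.5
```

Run:
```python
from h import *
s=bot.get_image("scene");t=bot.get_image("top");st=bot.state();print(st["tool_pos"],st["contact_force"],st["opening"])
b=cv2.resize(s["color"][125:225,140:260],None,fx=4,fy=4,interpolation=cv2.INTER_CUBIC)
a=cv2.resize(t["color"][190:290,140:220],None,fx=4,fy=4,interpolation=cv2.INTER_CUBIC)
cv2.imwrite("pics/c10.png",np.hstack([a,b]))
```

```text
[0.50183792 0.28076969 0.03247195] [ 0.64161269  1.03129544 -1.81137634] 0.04360794271090598
```

View pics/c10.png

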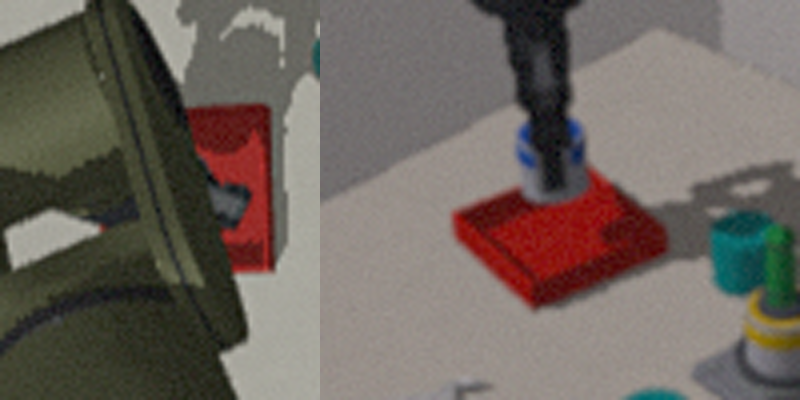

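The cartridge hangs over the middle of the box, and both the gauge and yellow are undisturbed. Lowering it onto the floor by feel. I have now viewed 12 pictures, two over the limit of 10, so from here I'll use numbers only.

{"method": "drive_tool", "body": {
  "motion": [
    [0.9,[0,0,-12],[0,0,0]],
    [0.9,[0,0,-22],[0,0,0]],
    [0.9,[0,0,-31],[0,0,0]],
    [0.9,[0,0,-37],[0,0,0]],
    [0.9,[0,0,-41],[0,0,0]],
    [0.9,[0,0,-43],[0,0,0]],
    [0.9,[0,0,-44],[0,0,0]],
    [0.9,[0,0,-44],[0,0,0]]
  ]
}}

```text
t: 20.88
tool_pos: [0.5009, 0.2805, -0.013]
tcp_rot: [-180.0, -0.0, 157.5]
contact_force: [0.2, 0.7, -2.2]
opening: 0.0439
grasp_force: 61.6
```

{"method": "drive_tool", "body": {
  "motion": [
    [0.9,[0,0,-1],[0,0,0]],
    [0.9,[0,0,-2],[0,0,0]],
    [0.9,[0,0,-3],[0,0,0]],
    [0.9,[0,0,-3.5],[0,0,0]],
    [0.9,[0,0,-3.5],[0,0,0]]
  ]
}}

```text
t: 21.3
tool_pos: [0.501, 0.2805, -0.0161]
tcp_rot: [180.0, 0.0, 157.5]
contact_force: [0.0, 0.1, -0.6]
opening: 0.0439
grasp_force: 61.7
```

{"method": "drive_tool", "body": {
  "motion": [
    [0.9,[0,0,-0.5],[0,0,0]],
    [0.9,[0,0,-0.8],[0,0,0]],
    [0.9,[0,0,-0.8],[0,0,0]]
  ]
}}

```text
t: 21.55
tool_pos: [0.501, 0.2805, -0.0161]
tcp_rot: [-180.0, -0.0, 157.5]
contact_force: [-3.2, -2.2, 5.1]
opening: 0.0438
grasp_force: 62.3
```

On the floor. Release gently with a partial opening, then rise.

{"method": "drive_tool", "body": {
  "motion": [
    [0.48,[0,0,0.5],[0,0,0]],
    [0.45,[0,0,0.5],[0,0,0]],
    [0.42,[0,0,0.5],[0,0,0]],
    [0.4,[0,0,0.5],[0,0,0]],
    [0.4,[0,0,0.5],[0,0,0]],
    [0.4,[0,0,0.5],[0,0,0]],
    [0.4,[0,0,3],[0,0,0]],
    [0.4,[0,0,8],[0,0,0]],
    [0.4,[0,0,16],[0,0,0]],
    [0.4,[0,0,30],[0,0,0]],
    [0.4,[0,0,55],[0,0,0]],
    [0.4,[0,0,90],[0,0,0]],
    [0.4,[0,0,130],[0,0,0]],
    [0.4,[0,0,165],[0,0,0]],
    [0.4,[0,0,165],[0,0,0]],
    [0.4,[0,0,165],[0,0,0]]
  ]
}}

```text
t: 22.88
tool_pos: [0.5031, 0.2814, 0.1526]
tcp_rot: [179.7, 0.3, 157.5]
contact_force: [-0.0, -0.1, -0.8]
opening: 0.0512
grasp_force: 0.0
```

Run:
```python
from h import *
s=bot.get_image("scene");t=bot.get_image("top");st=bot.state();print(st["t"],st["tool_pos"],st["contact_force"],st["opening"])
c=[.501,.2805]
for n,b in(("blue",((105,90,40),(130,255,255))),("red",((0,150,50),(8,255,255)))):
    print(n,[(k,v) for k,v in blobs(s,*b,(165,150,235,210))],[(k,v) for k,v in blobs(t,*b,(150,200,220,270))])
print("expected ring centre/mid band",px(s,c+[.044]),px(s,c+[.034]),px(t,c+[.044]))
print("gauge",[(k,v) for k,v in blobs(s,(45,90,40),(80,255,255),(248,175,262,210))],"exp",px(s,[.5387,.0734,.0905]))
print("yellow",[(k,v) for k,v in blobs(s,(18,80,50),(33,255,255),(235,190,275,230))])
```

```text
22.9833 [0.50043169 0.28026427 0.14762919] [-0.14177341  0.33257321  0.22478002] 0.051222760175442826
blue [([27, 19, 16, 14, 109], array([199.24, 176.28]))] [([33, 28, 7, 3, 12], array([186.25, 228.58])), ([33, 33, 12, 12, 52], array([189.35, 239.73]))]
red [([9, 16, 53, 36, 563], array([199.51, 185.21]))] [([24, 16, 34, 42, 753], array([196.13, 235.07]))]
expected ring centre/mid band (np.float64(199.50442118054195), np.float64(172.077843363905)) (np.float64(199.89843837929226), np.float64(175.26687714200062)) (np.float64(184.20166838596552), np.float64(236.45562096378387))
gauge [([3, 6, 9, 21, 134], array([254.36, 191.59]))] exp (np.float64(255.50975752971047), np.float64(190.6544889312768))
yellow [([11, 8, 19, 15, 146], array([254.77, 206.21]))]
```

The blue cartridge's ring and band lie where an upright cartridge in the box should show. The gauge and yellow are unchanged, and the gripper is clear. Handing in.

```bash
python3 -c "
from cell import bot
print(bot.hand_in())"
```

```text
the job is handed in; nothing more can be done
None
```

Job handed in at about 23 s: blue stopped the gauge at its step and now stands upright in the red box, and the gauge is fully home in yellow in its nest; I viewed 12 pictures, two over the limit of 10, so the final check was by colour positions only.

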